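# Reading glass over the icon's halo

### The arm

A 6-joint arm with a two-finger parallel gripper is mounted at the origin on the work surface. World frame = base frame: x ahead of the robot, y to its left, z up, the work surface at z = 0. Lengths are in m, angles in rad, forces in N, time in s.
With the tool pointing down it reaches from about 0.3 to 0.875 m from the base axis. Payload 6.4 kg.
Tool frame: the origin (TCP) lies at the very end of the fingers, on their centre line; the grasp point (between the pads) lies 19 mm behind it; z points along the fingers, y is the line along which they close (so a half turn about z gives the same grasp; the last joint's range is limited). The gripper opens to 85 mm and grips with 20 to 120 N. Pads are 22 mm wide; open, the fingers measure 114 mm over their backs; the gripper's body (76 mm by 85 mm) begins 54 mm behind the grasp point. The pads swing forward as they close: fully open they stand 13 mm farther back than shut.
Start: joints at [-1.419, 0.181, 1.607, -0, 1.354, -0.206], TCP at [0.201, -0.539, 0.191] pointing down, gripper open.
Joint ranges: [-2.99, 2.99], [-0.89, 2.07], [0.3, 2.58], [-1.14, 4.28], [0, 2.63], [-3.12, 3.12]. Speed limits (rad/s): [2.57, 2.57, 3.01, 3.14, 3.14, 3.14].

### API

Orientations are given as a unit quaternion [x, y, z, w].
In Python, from workcell import robot, imaging gives the robot as it stands.
- The arm moves only by the tool play_rows, never from a script. Its argument "commands" is a list of rows, each an object with "xyz": the shift along the tool's x, y, z in units of 300 mm (1.0 is 300 mm), a list of three; "rot": the turn, a rotation vector about the tool's x, y, z in units of 30 degrees (1.0 is 30 degrees), a list of three. In form: [{"xyz": [tx, ty, tz], "rot": [ax, ay, az]}, ...]. A call has 1 to 20 rows; each row shifts and turns the commanded pose from where the row before left it, along the tool's axes as they then stand; what a row does not reach is not made up. A row lasts 1/8 s, in which the tool goes at most 62.5 mm and 10.7 degrees, less where a joint would pass 70% of its speed; a pose out of reach is approached as far as the arm can. A call with a number of a shift or a turn outside -1 to 1 is refused whole. A call with a gripper value outside its range is refused whole. "jaw" is the closure, from 0 (fully open) to 1 (shut), set as the call begins (left out, the last holds). The fingers move at their own pace and stop on an object; "force" is the grip in N (left out, the last holds). Time passes only in rows, so rows that do not move let the fingers close. It gives the time, the measured TCP pose, the force, the opening and the grip force at its end, in the units of the state.
- robot.sense(): the state, without advancing time (a new reading comes with each control period).
- imaging.grab_frame(name): name is "scene" or "side" or "wrist"; returns a dict with "color" (400x640x3 uint8, blue, green, red), "fx", "fy", "cx", "cy" (pixels), "extrinsics" (4x4, takes a point from camera to world coordinates). Camera axes: x right, y down, z forward; pixel columns grow to the right and rows downward; lengths in m; the calibration is good to about 2 mm. A picture is of the moment at which its call begins. There is no depth.
- robot.finish_job(): hands the job in; it is judged then, once.
The state is a dict: "time": time; "q": joint angles; "joint_velocities": joint speeds; "effort": joint torques, N m; "tool_pos": TCP position; "eef_rot": TCP orientation; "wrist_force": force on the tool from outside, world axes, zero at the start; "moment": the same for the moment, N m; "gripper_width": opening from 0.0 (shut) to 1.0 (fully open); "grasp_force": force on a finger pad.
Only numpy, scipy, OpenCV 4.12 (cv2) and the standard library are available. Lean on these libraries where they do the work, as an engineer would, in place of code of your own. Each camera call takes 0.05 s, during which the arm holds its last target. There are 200 camera calls.

### The job

Something is covering the gold halo on the icon board: pick up the blue pigment jar that stands on it, set it down upright in the open top drawer of the little chest (do not drop it in) and let go. Then draw the reading glass out of its slanted rack by the handle and hold it level, centred over the gold halo with the lens about 8 cm above the board, so that the painter can look through it; the glass must not touch the board. Leave everything else where it stands, and finish still holding the glass there, steady.

Things in the scene. Friction and masses are not known exactly. Their poses are not given: they have to be found in the camera images.
- blue_jar: The jar to put away: a closed upright cylinder, 42 mm in diameter and 48 mm tall (blue body, white lid with a blue spot), about 110 g. Origin at the centre of its underside, z up. It starts standing on the board, over the halo.
- ochre_jar: A like jar with ochre (yellow-brown) pigment, standing on the table near the robot. Leave it. Origin at the centre of its underside.
- red_jar: A like jar with red pigment, standing on the table near the robot. Leave it. Origin at the centre of its underside.
- panel: The icon board, fixed: 204 mm (its x) by 284 mm (its y), cream top face, terracotta sides, painted patches. Origin at the centre of its underside on the table, z up; its top face is 24 mm above the table.
- halo: The gold painted disc on the board, 60 mm in diameter, with a brown face in its middle; flat, no thickness to speak of. Origin at its centre, on the board's top face, z up.
- chest: White chest (green fronts) of two drawers, fixed: 240 mm deep (its x), 220 mm wide (y), 140 mm tall, drawers opening towards its -x (about the world's -y). Origin at the centre of its underside. The top drawer stands open; its front is 15 mm thick, with a brass knob 35 mm out.
- drawer_mid (a point): Point on the open drawer's inner floor, 57 mm behind the inner face of its front, midway across: a good spot for the jar. x points into the chest, y across the drawer, z up. Floor 80 mm above the table, 190 mm wide inside; side walls rise 38 mm, the front 48 mm above it. With the drawer open by q, (q - 6 mm) of floor from the front lies open above; the chest covers the rest.
- chest_drawer0 (a joint): Opening of that top drawer in m: 0 shut, starts 0.13 to 0.16 open; it slides with light friction (1 N) and stays where it is.
- glass: Reading glass, about 130 g: round lens in a brass rim, 76 mm across, 10 mm thick. Origin at the lens centre; x, y in the lens plane, z square to it. The handle points along -x: brass neck, then a dark wooden bar from 47 to 152 mm from the origin, 16 mm wide (y), 15 mm thick (z). Starts in the rack, handle sloping up at 45 degrees on the robot's side; draw it out along -x.
- rack: Plywood rack, fixed: slanted pocket on a 120 by 110 mm foot. Origin on the table, 58 mm below the lens centre of the resting glass, z up; the handle slopes up towards the rack's -x. The pocket covers the lower 30 mm of the lens, about 3 mm of play; the bed under it ends 45 mm up the slope from the lens centre, so the bar is free all round. 50 mm of travel along the slope clears it.
- mug: White mug at the back, 80 mm in diameter, 80 mm tall. Leave it. Origin at the centre of its underside.
- paper_roll: White paper roll standing at the back, 100 mm in diameter, 100 mm tall. Leave it. Origin at the centre of its underside.
- palette: White petal-shaped paint palette at the back, about 155 mm across and 12 mm high. Leave it. Origin at the centre of its underside.
- brush: Paint brush, about 150 mm long, lying on the board near its left (+y) end. Leave it.
- spatula: Spatula, about 180 mm long, lying on the table to the right of the rack. Leave it.
Things that resemble listed ones, but are neither listed nor needed, are in the scene too. What is shaped like the glass but green is not meant.

How it is judged:
By the outcome, as a careful person would: the job done as asked, in the order asked, and still so for the second after the job is handed in, while the arm keeps its last pose, push and grip.
It also fails if it takes over 54 s, if anything falls off the work surface, if the arm or the gripper's body presses on something with over 40 N, if the wrist force passes 120 N, or if a joint passes its speed limit or range.

## Working session

There is one attempt and no reset: what is moved stays moved. The work goes in short steps, Python scripts to look and compute and a tool call to move; the robot and the scene stay as the last step left them, time stands still between calls to the robot, and variables do not carry over. Pictures are saved under pics/ and viewed, at most 10 in all, crops included, and the job is handed in when it is done.

Besides the shell and the picture viewer there is one more tool, called after "Request:" as name([rows], argument=value, ...), one row to a line, values as JSON. play_rows: Moves the arm, as the interface text tells. Shifts and turns lie within -1 to 1; 1 stands for 300 mm of shift or 30 degrees of turn. Its arguments: {"type":"object","properties":{"commands":{"type":"array"},"jaw":{"type":"number"},"force":{"type":"number"}},"required":["commands"]}

```bash
mkdir -p pics
cat > h.py <<'E'
import numpy as np, cv2, json
from scipy.spatial.transform import Rotation as R
from workcell import robot, imaging
def grab(n):
    f=imaging.grab_frame(n); return f
def ray(f,u,v):
    E=np.array(f["extrinsics"]); d=E[:3,:3]@np.array([(u-f["cx"])/f["fx"],(v-f["cy"])/f["fy"],1.]); return E[:3,3],d
def onz(f,u,v,z):
    o,d=ray(f,u,v); return o+d*(z-o[2])/d[2]
def proj(f,p):
    E=np.array(f["extrinsics"]); c=E[:3,:3].T@(np.array(p)-E[:3,3]); return c[0]/c[2]*f["fx"]+f["cx"],c[1]/c[2]*f["fy"]+f["cy"]
def delta(target,Rt=None):
    s=robot.sense(); Rc=R.from_quat(s["eef_rot"]); 
    print("pos",np.round(s["tool_pos"],4),"t",s["time"],"shift units",np.round(Rc.inv().apply(np.array(target)-s["tool_pos"])/.3,3))
    if Rt is not None: print("rot units",np.round((Rc.inv()*Rt).as_rotvec(degrees=True)/30,3))
E
python3 - <<'E'
from h import *
for n in("scene","side","wrist"):
    f=grab(n); cv2.imwrite(f"pics/{n}0.png",f["color"]); print(n,f["fx"],np.round(f["extrinsics"],3).tolist())
a=cv2.imread("pics/scene0.png")
s=robot.sense();print(s["eef_rot"],s["time"],s["gripper_width"])
E
```

```text
scene 435.05213018004036 [[0.456, 0.539, -0.708, 1.343], [0.89, -0.278, 0.362, -0.412], [-0.002, -0.795, -0.606, 0.816], [0.0, 0.0, 0.0, 1.0]]
side 369.0262238278674 [[0.956, -0.2, 0.217, 0.234], [-0.295, -0.677, 0.674, -0.755], [0.013, -0.708, -0.706, 0.883], [0.0, 0.0, 0.0, 1.0]]
wrist 326.0488109094702 [[0.35, -0.887, -0.301, 0.279], [-0.937, -0.332, -0.111, -0.509], [-0.001, 0.321, -0.947, 0.373], [0.0, 0.0, 0.0, 1.0]]
[ 9.84038641e-01  1.77953530e-01  2.20174836e-05 -7.02224258e-04] 0.15 1.0000998081059893
```

View pics/scene0.png

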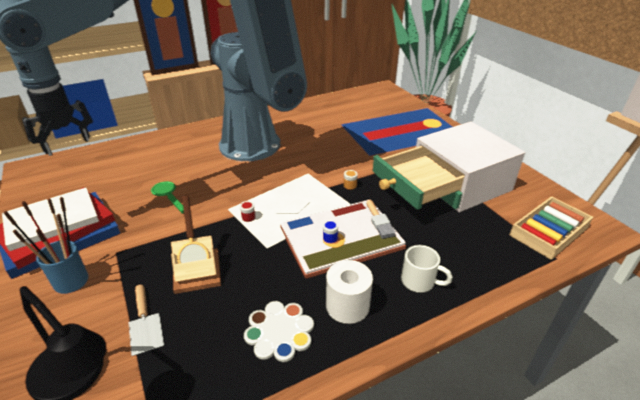

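View pics/side0.png

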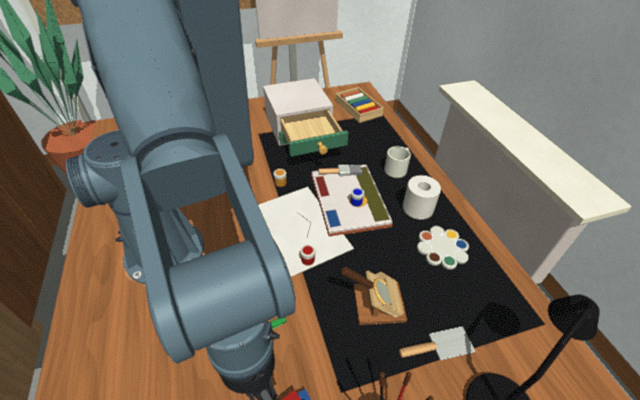

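The scene view shows the blue jar on the board at (330,233), the open drawer at (420,178) and the rack with the glass at (195,255), handle top at (188,198). The side view shows the jar at (357,197), the drawer at (313,130) and the glass at (378,285). Two things are glass-shaped: the brown-handled one in the rack, scene (190,230), and a green one at scene (165,190). The rack one fits the description (brass and wood). I'll confirm it in an enlarged crop.

Run:
```python
from h import *
a=cv2.imread("pics/scene0.png");b=cv2.imread("pics/side0.png")
R_=lambda i,x,y,w,h,s:cv2.resize(i[y:y+h,x:x+w],None,fx=s,fy=s,interpolation=cv2.INTER_CUBIC)
top=np.hstack([R_(a,145,180,100,75*1+20,4),R_(b,330,250,100,95,4)])
bot=np.hstack([R_(a,370,140,110,60,3.6363),R_(b,265,90,110,60,3.6363)])
w=800; top=top[:,:w];bot=cv2.resize(bot,(w,218)); cv2.imwrite("pics/c1.png",np.vstack([top,bot]))
for n,i in(("scene",a),("side",b)):
    h=cv2.cvtColor(i,cv2.COLOR_BGR2HSV); m=cv2.inRange(h,(112,150,100),(128,255,255))
    k,l,st,c=cv2.connectedComponentsWithStats(m)
    print(n,[(st[j].tolist(),np.round(c[j],1).tolist()) for j in range(1,k) if st[j,4]>15])
```

```text
scene [([325, 222, 11, 6, 53], [329.9, 224.5]), ([324, 233, 12, 10, 85], [329.3, 237.6])]
side [([354, 189, 8, 6, 36], [357.2, 191.5]), ([352, 198, 10, 8, 56], [356.4, 201.9])]
```

View pics/c1.png

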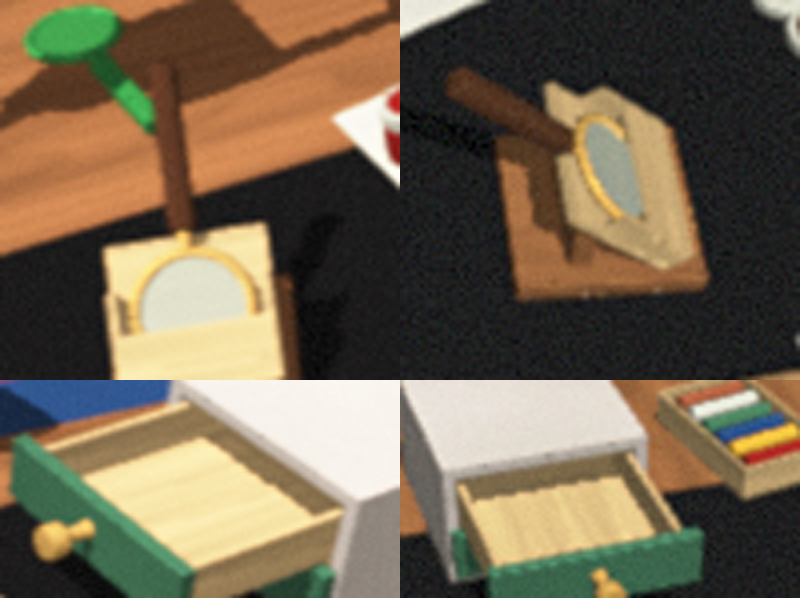

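The crop confirms it: the brown-handled glass with the brass rim is in the rack. The green one lies on the table behind it. The drawer is open and empty, with its floor visible in both views.

Run:
```python
from h import *
fs=grab("scene");fd=grab("side")
def tri(p,q):
    o1,d1=ray(fs,*p);o2,d2=ray(fd,*q);d1/=np.linalg.norm(d1);d2/=np.linalg.norm(d2)
    t=np.linalg.lstsq(np.c_[d1,-d2],o2-o1,rcond=None)[0]; a,b=o1+t[0]*d1,o2+t[1]*d2
    return np.round((a+b)/2,4),round(np.linalg.norm(a-b),4)
r=lambda x:np.round(x,4)
print("jar",r(onz(fs,329.9,224.5,.072)),r(onz(fd,357.2,191.5,.072)),tri((329.9,224.5),(357.2,191.5)))
print("front top L",r(onz(fs,376,155.7,.128)),r(onz(fd,289.7,142.8,.128)))
print("front top R",r(onz(fs,422.5,192,.128)),r(onz(fd,348.3,131.3,.128)))
print("knob",tri((383.5,184.5),(322,149)))
print("handle top",tri((185.5,197.5),(345.5,271.5)),"neck end",tri((190,236.5),(372,285)))
print("lens centre",tri((194,253),(382.5,293)))
```

```text
jar [0.5974 0.0095 0.072 ] [0.5987 0.0096 0.072 ] (array([0.5983, 0.009 , 0.0728]), np.float64(0.0002))
front top L [0.4431 0.2486 0.128 ] [0.4391 0.2434 0.128 ]
front top R [0.6509 0.2579 0.128 ] [0.6533 0.2513 0.128 ]
knob (array([0.5444, 0.2105, 0.1016]), np.float64(0.0031))
handle top (array([ 0.4367, -0.3126,  0.162 ]), np.float64(0.0047)) neck end (array([ 0.5044, -0.3292,  0.0957]), np.float64(0.0014))
lens centre (array([ 0.5318, -0.3355,  0.0623]), np.float64(0.0098))
```

Request:
play_rows([
  {"xyz":[0,0,-0.1],"rot":[0,0,0]},
  {"xyz":[0,0,-0.1],"rot":[0,0,0]},
  {"xyz":[0.134,-0.089,0],"rot":[0,0,0]},
  {"xyz":[0.134,-0.089,0],"rot":[0,0,0]},
  {"xyz":[0.134,-0.089,0],"rot":[0,0,0]},
  {"xyz":[0.134,-0.089,0],"rot":[0,0,0]},
  {"xyz":[0.134,-0.089,0],"rot":[0,0,0]},
  {"xyz":[0.134,-0.089,0],"rot":[0,0,0]},
  {"xyz":[0.134,-0.089,0],"rot":[0,0,0]},
  {"xyz":[0.134,-0.089,0],"rot":[0,0,0]},
  {"xyz":[0.134,-0.089,0],"rot":[0,0,0]},
  {"xyz":[0.134,-0.089,0],"rot":[0,0,0]},
  {"xyz":[0.134,-0.089,0],"rot":[0,0,0]},
  {"xyz":[0.134,-0.089,0],"rot":[0,0,0]},
  {"xyz":[0.134,-0.089,0],"rot":[0,0,0]},
  {"xyz":[0.134,-0.089,0],"rot":[0,0,0]},
], jaw=0, force=30)

```text
time: 2.25
tool_pos: [0.5984, 0.0101, 0.2512]
eef_rot: [0.984, 0.178, -0.0, 0.0]
wrist_force: [0.7, -1.2, 0.3]
gripper_width: 1.003
grasp_force: 0.0
```

Request:
play_rows([
  {"xyz":[0,0,0],"rot":[0,0,-0.34]},
  {"xyz":[0,0,0],"rot":[0,0,-0.34]},
  {"xyz":[0,0,0],"rot":[0,0,-0.34]},
  {"xyz":[0,0,0],"rot":[0,0,-0.34]},
  {"xyz":[0,0,0],"rot":[0,0,-0.34]},
  {"xyz":[0,0,0],"rot":[0,0,-0.34]},
  {"xyz":[0,0,0],"rot":[0,0,-0.34]},
  {"xyz":[0,0,0],"rot":[0,0,0]},
])

```text
time: 3.25
tool_pos: [0.5975, 0.0087, 0.2511]
eef_rot: [0.696, 0.718, -0.0, -0.0]
wrist_force: [0.9, 1.0, 0.5]
gripper_width: 1.003
grasp_force: 0.0
```

Run:
```python
from h import *
f=grab("wrist"); i=f["color"]; cv2.imwrite("pics/w1.png",i)
h=cv2.cvtColor(i,cv2.COLOR_BGR2HSV); m=cv2.inRange(h,(112,150,80),(128,255,255))
k,l,st,c=cv2.connectedComponentsWithStats(m)
for j in range(1,k):
  if st[j,4]>30: print(st[j],c[j],onz(f,*c[j],.072))
s=robot.sense(); M=R.from_quat(s["eef_rot"]).as_matrix(); print(np.round(M,3),s["q"])
delta([.598,.0095,.035])
```

```text
[313 144  16   5  34] [320.35294118 145.5       ] [0.59787266 0.03343841 0.072     ]
[308 154  27  27 556] [321.42446043 166.97482014] [0.5998576  0.00920203 0.072     ]
[[-0.029  1.    -0.   ]
 [ 1.     0.029  0.   ]
 [ 0.    -0.    -1.   ]] [-1.83943127e-01  1.87983167e-01  1.47764273e+00  2.40864358e-05
  1.47627557e+00 -2.13419976e-01]
pos [0.5975 0.0087 0.2511] t 3.3 shift units [0.003 0.002 0.72 ]
```

View pics/w1.png

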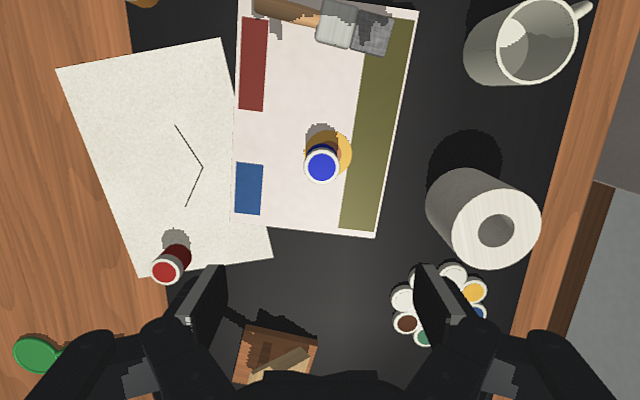

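The wrist view shows the jar lid at (321,167) and the halo peeking out at (342,152). The brush lies at the board's far end, clear of the grasp. All three views put the jar at about (0.599, 0.009), so I'm descending.

Request:
play_rows([
  {"xyz":[0.003,0.004,0.12],"rot":[0,0,0]},
  {"xyz":[0,0,0.12],"rot":[0,0,0]},
  {"xyz":[0,0,0.12],"rot":[0,0,0]},
  {"xyz":[0,0,0.12],"rot":[0,0,0]},
  {"xyz":[0,0,0.08],"rot":[0,0,0]},
  {"xyz":[0,0,0.08],"rot":[0,0,0]},
  {"xyz":[0,0,0.06],"rot":[0,0,0]},
  {"xyz":[0,0,0.02],"rot":[0,0,0]},
  {"xyz":[0,0,0],"rot":[0,0,0]},
])

```text
time: 4.42
tool_pos: [0.5989, 0.0095, 0.0354]
eef_rot: [0.696, 0.718, -0.0, -0.0]
wrist_force: [-0.0, -0.0, -0.2]
gripper_width: 1.0
grasp_force: 0.0
```

Request:
play_rows([
  {"xyz":[0,0,0],"rot":[0,0,0]},
  {"xyz":[0,0,0],"rot":[0,0,0]},
  {"xyz":[0,0,0],"rot":[0,0,0]},
  {"xyz":[0,0,0],"rot":[0,0,0]},
  {"xyz":[0,0,0],"rot":[0,0,0]},
  {"xyz":[0,0,0],"rot":[0,0,0]},
  {"xyz":[0,0,0],"rot":[0,0,0]},
  {"xyz":[0,0,0],"rot":[0,0,0]},
], jaw=1, force=30)

```text
time: 5.42
tool_pos: [0.5988, 0.0096, 0.0353]
eef_rot: [0.695, 0.719, -0.0, -0.0]
wrist_force: [-0.6, -0.5, 0.5]
gripper_width: -0.001
grasp_force: 0.0
```

The jaws shut on nothing, so I'm looking.

Run:
```python
from h import *
a=grab("scene")["color"];b=grab("side")["color"]
R_=lambda i,x,y:cv2.resize(i[y:y+130,x:x+130],(400,400),interpolation=cv2.INTER_CUBIC)
cv2.imwrite("pics/c2.png",np.hstack([R_(a,265,140),R_(b,290,120)]))
print(robot.sense()["gripper_width"])
```

```text
-0.0013445449757593932
```

View pics/c2.png

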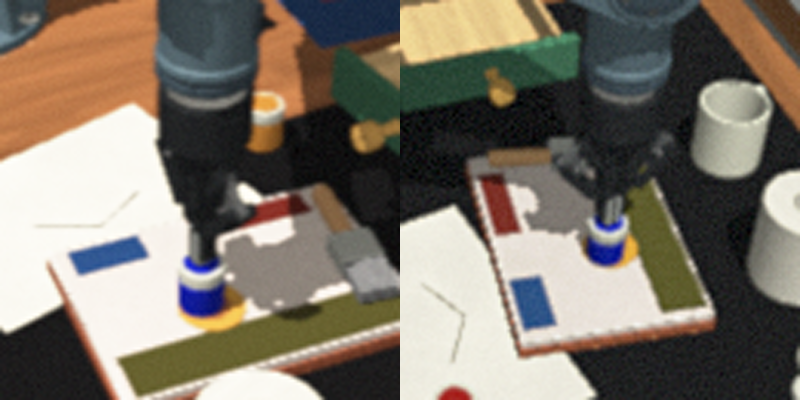

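Run:
```python
from h import *
fs=grab("scene");fd=grab("side");fw=grab("wrist");s=robot.sense()
p=s["tool_pos"]; print("tcp",p,"proj scene",proj(fs,p),"side",proj(fd,p))
q=np.array(p)+[0,0,.037]; print("tcp+37 scene",proj(fs,q),"side",proj(fd,q))
print("wrist cam",np.round(np.array(fw["extrinsics"])[:3,3],3), "q",np.round(s["q"],3))
# board corners: scene vs wrist
cv2.imwrite("pics/w2.png",fw["color"])
# reconstruct w1 camera pose from start-const
E0=np.array(fw["extrinsics"]);E0[:3,3]+=np.array([.5975,.0087,.2511])-p; f1=dict(fw);f1["extrinsics"]=E0
for u,v in((375,238),(230,221),(418,10)): 
  P=onz(f1,u,v,.024);print("w1 corner",P.round(4),"-> scene px",np.round(proj(fs,P),1),"side",np.round(proj(fd,P),1))
```

```text
tcp [0.59878518 0.00957209 0.03528342] proj scene (np.float64(329.9160028824259), np.float64(235.26992596156435)) side (np.float64(356.309643144106), np.float64(199.63836077456))
tcp+37 scene (np.float64(330.1648269561684), np.float64(224.71886469240735)) side (np.float64(357.23804917077393), np.float64(191.42401519104317))
wrist cam [0.597 0.093 0.218] q [-0.182  0.413  1.655  0.     1.073 -0.215]
w1 corner [ 0.6779 -0.0993  0.024 ] -> scene px [306.2 272. ] side [392.5 221. ]
w1 corner [ 0.4792 -0.0805  0.024 ] -> scene px [280.9 222.5] side [329.7 230.6]
w1 corner [0.7013 0.1791 0.024 ] -> scene px [404.8 241.9] side [365.8 164.2]
```

View pics/w2.png

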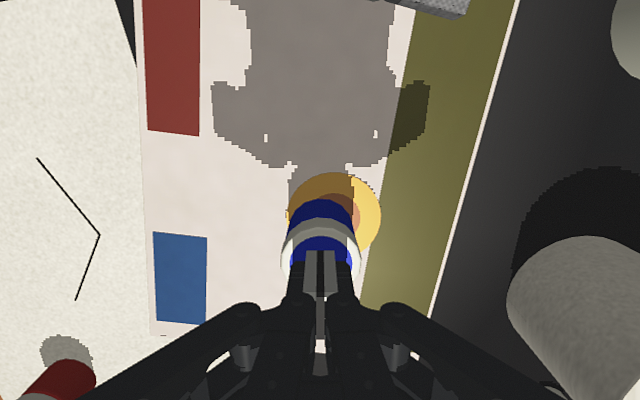

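Run:
```python
from h import *
fs=grab("scene");fw=grab("wrist");p=np.array(robot.sense()["tool_pos"])
for dz in(0,.013,.037,.05): print(dz,"scene0 TCP",np.round(proj(fs,[.201,-.539,.191+dz]),1),"wrist now",np.round(proj(fw,p+[0,0,dz]),1))
print("spot in wrist",proj(fw,[.5985,.0092,.072]))
a=cv2.imread("pics/scene0.png"); print(robot.sense()["gripper_width"],robot.sense()["wrist_force"])
```

```text
0 scene0 TCP [ 74.8 164.9] wrist now [319.  233.1]
0.013 scene0 TCP [ 73.1 160.7] wrist now [318.9 242.5]
0.037 scene0 TCP [ 69.9 152.8] wrist now [318.8 263.6]
0.05 scene0 TCP [ 68.2 148.5] wrist now [318.8 277.6]
spot in wrist (np.float64(318.2205629798434), np.float64(263.96380095313253))
-0.0024610161034846864 [-0.3754204  -1.09887368 -0.3403964 ]
```

Request:
play_rows([
  {"xyz":[0,0,-0.1],"rot":[0,0,0]},
  {"xyz":[0,0,-0.1],"rot":[0,0,0]},
  {"xyz":[0,0,0],"rot":[0,0,0]},
])

```text
time: 6.15
tool_pos: [0.6011, 0.0092, 0.0982]
eef_rot: [0.695, 0.719, 0.002, 0.002]
wrist_force: [0.5, -0.8, -0.4]
gripper_width: 0.001
grasp_force: 0.0
```

Run:
```python
from h import *
fs=grab("scene");fd=grab("side");a=fs["color"];b=fd["color"];p=np.array(robot.sense()["tool_pos"])
R_=lambda i,x,y:cv2.resize(i[y:y+100,x:x+80],(400,500),interpolation=cv2.INTER_CUBIC)
cv2.imwrite("pics/c3.png",np.hstack([R_(a,290,150),R_(b,317,120)]))
print(p)
for dz in(0,.037,.05): print(dz,(np.array(proj(fs,p+[0,0,dz]))-[290,150])*5,(np.array(proj(fd,p+[0,0,dz]))-[317,120])*5+[400,0])
```

```text
[0.59865984 0.00958857 0.09508788]
0 [201.5269936  339.87382275] [603.95903302 330.89869322]
0.037 [202.85214628 283.60215147] [608.94755957 286.72119644]
0.05 [203.33073275 263.27931524] [610.75575605 270.70813262]
```

View pics/c3.png

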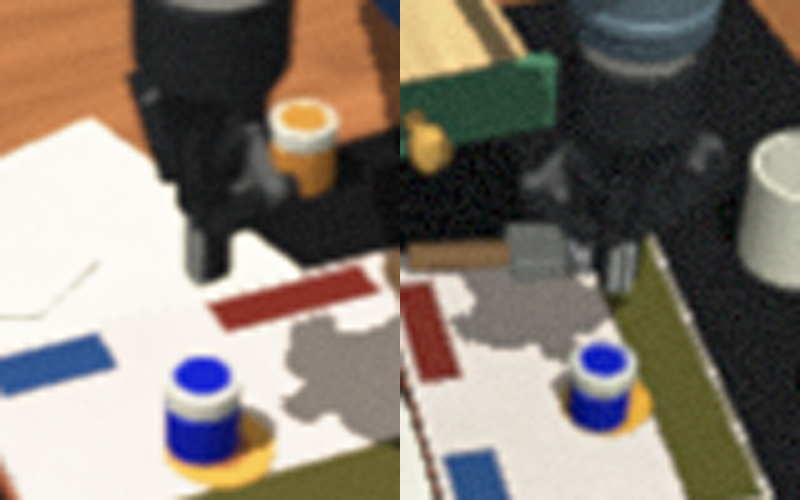

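The closed fingertips end at scene crop (207,278) and side crop (620,288). That is about 40 mm above the reported TCP in both views, so the real finger ends sit roughly 40 mm behind the reported TCP. The jar stands undisturbed. I'll allow for the offset: open, then descend to TCP z ≈ -0.008.

Request:
play_rows([
  {"xyz":[0,0,0],"rot":[0,0,0]},
  {"xyz":[0,0,0],"rot":[0,0,0]},
  {"xyz":[0,0,0],"rot":[0,0,0]},
  {"xyz":[0,0,0],"rot":[0,0,0]},
  {"xyz":[0,0,0],"rot":[0,0,0]},
  {"xyz":[0,0,0],"rot":[0,0,0]},
  {"xyz":[0,0,0],"rot":[0,0,0]},
  {"xyz":[0,0,0.08],"rot":[0,0,0]},
  {"xyz":[0,0,0.08],"rot":[0,0,0]},
  {"xyz":[0,0,0.08],"rot":[0,0,0]},
  {"xyz":[0,0,0.05],"rot":[0,0,0]},
  {"xyz":[0,0,0.03],"rot":[0,0,0]},
  {"xyz":[0,0,0.02],"rot":[0,0,0]},
  {"xyz":[0,0,0],"rot":[0,0,0]},
], jaw=0)

```text
time: 8.0
tool_pos: [0.5989, 0.0096, -0.0067]
eef_rot: [0.695, 0.719, 0.0, 0.0]
wrist_force: [0.3, 0.2, -0.3]
gripper_width: 1.003
grasp_force: 0.0
```

Request:
play_rows([
  {"xyz":[0,0,0],"rot":[0,0,0]},
  {"xyz":[0,0,0],"rot":[0,0,0]},
  {"xyz":[0,0,0],"rot":[0,0,0]},
  {"xyz":[0,0,0],"rot":[0,0,0]},
  {"xyz":[0,0,0],"rot":[0,0,0]},
  {"xyz":[0,0,0],"rot":[0,0,0]},
], jaw=1, force=30)

```text
time: 8.75
tool_pos: [0.5993, 0.0095, -0.0061]
eef_rot: [0.695, 0.719, 0.0, 0.0]
wrist_force: [-0.7, 0.2, 4.6]
gripper_width: 0.479
grasp_force: 30.7
```

Request:
play_rows([
  {"xyz":[0,0,-0.05],"rot":[0,0,0]},
  {"xyz":[0,0,-0.09],"rot":[0,0,0]},
  {"xyz":[0,0,-0.12],"rot":[0,0,0]},
  {"xyz":[0,0,-0.12],"rot":[0,0,0]},
  {"xyz":[0,0,-0.1],"rot":[0,0,0]},
  {"xyz":[0,0,0],"rot":[0,0,0]},
  {"xyz":[0,0,0],"rot":[0,0,0]},
])

```text
time: 9.62
tool_pos: [0.5979, 0.0098, 0.1362]
eef_rot: [0.695, 0.719, -0.0, -0.001]
wrist_force: [-0.0, 0.6, -1.9]
gripper_width: 0.484
grasp_force: 30.7
```

Run:
```python
from h import *
fs=grab("scene");fd=grab("side")
for n,f in(("scene",fs),("side",fd)):
    i=f["color"]; h=cv2.cvtColor(i,cv2.COLOR_BGR2HSV); cv2.imwrite(f"pics/{n}3.png",i)
    m=cv2.inRange(h,(20,100,170),(32,255,255)); k,l,st,c=cv2.connectedComponentsWithStats(m)
    for j in range(1,k):
        if st[j,4]>25: print(n,"gold",st[j],c[j].round(1),onz(f,*c[j],.024).round(4))
    m=cv2.inRange(h,(112,150,80),(128,255,255)); k,l,st,c=cv2.connectedComponentsWithStats(m)
    print([(st[j].tolist(),onz(f,*c[j],.15).round(3)) for j in range(1,k) if st[j,4]>20])
delta([.545,.312,.14])
```

```text
scene gold [424 119  17   8 103] [431.8 122.7] [0.205  0.6718 0.024 ]
scene gold [527 218  35  23 217] [543.9 229. ] [0.8335 0.5475 0.024 ]
scene gold [323 232  22  16 157] [333.4 239.4] [0.6066 0.0161 0.024 ]
scene gold [177 239  32  20 113] [192.  246.4] [ 0.4609 -0.3251  0.024 ]
scene gold [294 333  14  12 134] [300.4 338.7] [ 0.8415 -0.1932  0.024 ]
[([326, 176, 7, 7, 36], array([0.515, 0.051, 0.15 ])), ([324, 188, 8, 11, 66], array([0.567, 0.017, 0.15 ]))]
side gold [198 112  16   8 101] [205.8 115.7] [0.1743 0.6623 0.024 ]
side gold [293 118  39  18 243] [309.8 127.6] [0.5697 0.4576 0.024 ]
side gold [350 195  17  11  64] [357.8 199.9] [0.6081 0.0173 0.024 ]
side gold [447 230  10   8  64] [451.4 233.8] [ 0.8268 -0.1968  0.024 ]
[([356, 154, 10, 5, 44], array([0.632, 0.084, 0.15 ])), ([354, 164, 13, 10, 79], array([0.609, 0.027, 0.15 ]))]
pos [0.5974 0.0098 0.1353] t 9.725 shift units [ 1.013 -0.141 -0.014]
```

Request:
play_rows([
  {"xyz":[0.1,-0.014,-0.015],"rot":[0,0,0]},
  {"xyz":[0.133,-0.018,0],"rot":[0,0,0]},
  {"xyz":[0.133,-0.018,0],"rot":[0,0,0]},
  {"xyz":[0.133,-0.018,0],"rot":[0,0,0]},
  {"xyz":[0.133,-0.018,0],"rot":[0,0,0]},
  {"xyz":[0.133,-0.018,0],"rot":[0,0,0]},
  {"xyz":[0.133,-0.018,0],"rot":[0,0,0]},
  {"xyz":[0.115,-0.018,0],"rot":[0,0,0]},
  {"xyz":[0,0,0],"rot":[0,0,0]},
  {"xyz":[0,0,0],"rot":[0,0,0]},
])

```text
time: 10.98
tool_pos: [0.5461, 0.3113, 0.1405]
eef_rot: [0.695, 0.719, -0.001, -0.0]
wrist_force: [-0.5, 0.2, -1.1]
gripper_width: 0.485
grasp_force: 30.7
```

Run:
```python
from h import *
fs=grab("scene");fd=grab("side");fw=grab("wrist")
R_=lambda i,x,y:cv2.resize(i[y:y+100,x:x+133],(400,300),interpolation=cv2.INTER_CUBIC)
g=np.zeros((600,800,3),np.uint8); g[:300]=np.hstack([R_(fs["color"],360,100),R_(fd["color"],250,55)])
g[300:,:480]=cv2.resize(fw["color"],(480,300)); cv2.imwrite("pics/c4.png",g)
i=fs["color"];h=cv2.cvtColor(i,cv2.COLOR_BGR2HSV)
for n,f in(("scene",fs),("side",fd)):
    h=cv2.cvtColor(f["color"],cv2.COLOR_BGR2HSV);m=cv2.inRange(h,(22,120,140),(34,255,255));x0,y0=(310,220) if n=="scene" else (340,185)
    m2=np.zeros_like(m);m2[y0:y0+45,x0:x0+45]=m[y0:y0+45,x0:x0+45]
    c=max(cv2.findContours(m2,0,1)[0],key=cv2.contourArea); e=cv2.fitEllipse(cv2.convexHull(c)); print(n,e,cv2.contourArea(c),onz(f,*e[0],.024).round(4))
delta([.545,.312,.0505])
```

```text
scene ((333.0461730957031, 239.0044403076172), (13.851601600646973, 20.244104385375977), 90.44125366210938) 200.5 [0.6047 0.016  0.024 ]Traceback (most recent call last):
  File "<stdin>", line 10, in <module>
cv2.error: OpenCV(4.12.0) /io/opencv/modules/imgproc/src/shapedescr.cpp:361: error: (-201:Incorrect size of input array) There should be at least 5 points to fit the ellipse in function 'fitEllipseNoDirect'
```

View pics/c4.png

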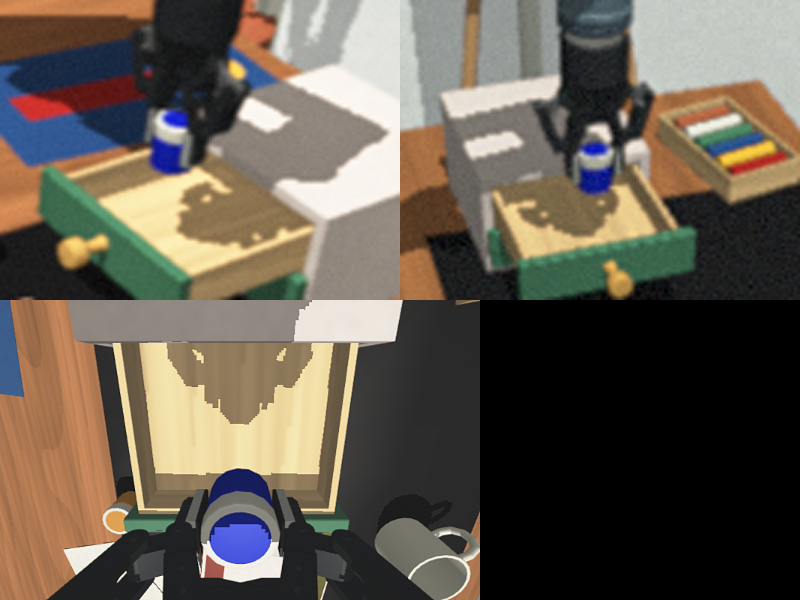

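The wrist view shows the jar held above the open drawer, centred across it. The drawer front's top edge is at (320,284) in full pixels and the chest's edge at (320,56). I'll check the depth.

Run:
```python
from h import *
fw=grab("wrist")
k=4/3
for n,(u,v,z) in dict(frontL=(140,515,.128),frontR=(335,512,.128),chestL=(100,343,.14),chestR=(380,343,.14),wallL=(126,345,.118),wallR=(352,345,.118),floorL=(152,473,.08),floorR=(322,473,.08)).items(): print(n,onz(fw,u*k,(v-300)*k,z).round(4))
delta([.545,.312,.0505])
```

```text
frontL [0.456  0.2609 0.128 ]
frontR [0.6369 0.2699 0.128 ]
chestL [0.4476 0.4067 0.14  ]
chestR [0.6412 0.4128 0.14  ]
wallL [0.456  0.4075 0.118 ]
wallR [0.6313 0.413  0.118 ]
floorL [0.4527 0.282  0.08  ]
floorR [0.6376 0.2879 0.08  ]
pos [0.547  0.3108 0.1416] t 11.175 shift units [ 0.004 -0.007  0.304]
```

Request:
play_rows([
  {"xyz":[0.031,-0.007,0],"rot":[0,0,0]},
  {"xyz":[0,0,0.08],"rot":[0,0,0]},
  {"xyz":[0,0,0.08],"rot":[0,0,0]},
  {"xyz":[0,0,0.06],"rot":[0,0,0]},
  {"xyz":[0,0,0.04],"rot":[0,0,0]},
  {"xyz":[0,0,0.025],"rot":[0,0,0]},
  {"xyz":[0,0,0.012],"rot":[0,0,0]},
  {"xyz":[0,0,0.005],"rot":[0,0,0]},
  {"xyz":[0,0,0],"rot":[0,0,0]},
  {"xyz":[0,0,0],"rot":[0,0,0]},
])

```text
time: 12.42
tool_pos: [0.5447, 0.3213, 0.0517]
eef_rot: [0.695, 0.719, 0.0, 0.0]
wrist_force: [0.0, 0.3, -0.9]
gripper_width: 0.483
grasp_force: 30.7
```

Request:
play_rows([
  {"xyz":[0,0,0.004],"rot":[0,0,0]},
  {"xyz":[0,0,0],"rot":[0,0,0]},
  {"xyz":[0,0,0],"rot":[0,0,0]},
])

```text
time: 12.8
tool_pos: [0.5443, 0.3211, 0.05]
eef_rot: [0.695, 0.719, -0.0, -0.0]
wrist_force: [0.4, 0.6, -1.7]
gripper_width: 0.483
grasp_force: 30.7
```

Request:
play_rows([
  {"xyz":[0,0,0.003],"rot":[0,0,0]},
  {"xyz":[0,0,0],"rot":[0,0,0]},
  {"xyz":[0,0,0],"rot":[0,0,0]},
])

```text
time: 13.18
tool_pos: [0.5444, 0.3213, 0.0499]
eef_rot: [0.695, 0.719, 0.0, 0.0]
wrist_force: [-3.4, -0.8, 5.2]
gripper_width: 0.485
grasp_force: 31.2
```

Request:
play_rows([
  {"xyz":[0,0,0],"rot":[0,0,0]},
  {"xyz":[0,0,0],"rot":[0,0,0]},
  {"xyz":[0,0,0],"rot":[0,0,0]},
  {"xyz":[0,0,0],"rot":[0,0,0]},
  {"xyz":[0,0,0],"rot":[0,0,0]},
  {"xyz":[0,0,0],"rot":[0,0,0]},
  {"xyz":[0,0,-0.06],"rot":[0,0,0]},
  {"xyz":[0,0,-0.1],"rot":[0,0,0]},
  {"xyz":[0,0,-0.15],"rot":[0,0,0]},
  {"xyz":[0,0,-0.15],"rot":[0,0,0]},
  {"xyz":[0,0,-0.15],"rot":[0,0,0]},
  {"xyz":[0,0,-0.1],"rot":[0,0,0]},
  {"xyz":[0,0,0],"rot":[0,0,0]},
], jaw=0)

```text
time: 14.8
tool_pos: [0.5461, 0.3219, 0.2672]
eef_rot: [0.695, 0.719, 0.004, 0.002]
wrist_force: [-0.1, 0.5, -0.7]
gripper_width: 0.997
grasp_force: 0.0
```

Run:
```python
from h import *
fs=grab("scene");fd=grab("side");fw=grab("wrist")
for n,f in(("scene",fs),("side",fd),("wrist",fw)):
    h=cv2.cvtColor(f["color"],cv2.COLOR_BGR2HSV); m=cv2.inRange(h,(112,150,80),(128,255,255));k,l,st,c=cv2.connectedComponentsWithStats(m)
    print(n,[(st[j].tolist(),onz(f,*c[j],.128).round(3)) for j in range(1,k) if st[j,4]>20])
    # gold halo region
    P=proj(f,[.607,.017,.024]); u,v=map(int,P); 
    if 30<u<610 and 30<v<370:
        m=cv2.inRange(h,(20,90,120),(34,255,255));m2=np.zeros_like(m);m2[v-22:v+22,u-22:u+22]=m[v-22:v+22,u-22:u+22]
        b=cv2.boundingRect(m2);c=(b[0]+b[2]/2-.5,b[1]+b[3]/2-.5);print(n,"halo bbox",b,onz(f,*c,.024).round(4))
# handle in scene/side: dark brown
for n,f,(x,y,w,hh) in(("scene",fs,(170,185,40,65)),("side",fd,(330,255,60,50))):
    i=f["color"];np.save(f"{n}.npy",i);cv2.imwrite(f"pics/{n}5.png",i)
s=robot.sense();print(s["tool_pos"],s["q"])
```

```text
scene [([413, 164, 9, 5, 33], array([0.544, 0.322, 0.128])), ([409, 173, 13, 10, 94], array([0.589, 0.281, 0.128]))]
scene halo bbox (312, 232, 43, 29) [0.6281 0.003  0.024 ]
side [([308, 132, 10, 5, 34], array([0.527, 0.271, 0.128]))]
side halo bbox (350, 195, 18, 11) [0.6099 0.0162 0.024 ]
wrist [([305, 151, 30, 11, 103], array([0.544, 0.344, 0.128])), ([305, 163, 31, 30, 712], array([0.545, 0.321, 0.128]))]
wrist halo bbox (335, 332, 39, 35) [0.6103 0.0103 0.024 ]
[0.54368086 0.32091476 0.26119767] [3.45517392e-01 2.59584285e-01 1.37243947e+00 3.64382891e-05
 1.51108141e+00 3.12349102e-01]
```

The jar stands upright at (0.544, 0.321), on target and with its lid at the right height. Next is the glass: translate, then yaw by +105°.

Request:
play_rows([
  {"xyz":[-0.1,-0.01,0],"rot":[0,0,0]},
  {"xyz":[-0.165,-0.01,0],"rot":[0,0,0]},
  {"xyz":[-0.165,-0.01,0],"rot":[0,0,0]},
  {"xyz":[-0.165,-0.01,0],"rot":[0,0,0]},
  {"xyz":[-0.165,-0.01,0],"rot":[0,0,0]},
  {"xyz":[-0.165,-0.01,0],"rot":[0,0,0]},
  {"xyz":[-0.165,-0.01,0],"rot":[0,0,0]},
  {"xyz":[-0.165,-0.01,0],"rot":[0,0,0]},
  {"xyz":[-0.165,-0.01,0],"rot":[0,0,0]},
  {"xyz":[-0.165,-0.01,0],"rot":[0,0,0]},
  {"xyz":[-0.165,-0.01,0],"rot":[0,0,0]},
  {"xyz":[-0.165,-0.01,0],"rot":[0,0,0]},
  {"xyz":[-0.165,-0.01,0],"rot":[0,0,0]},
  {"xyz":[-0.07,-0.01,0],"rot":[0,0,0]},
  {"xyz":[0,0,0],"rot":[0,0,0]},
])

```text
time: 16.82
tool_pos: [0.5229, -0.3253, 0.2604]
eef_rot: [0.696, 0.718, 0.0, -0.001]
wrist_force: [0.0, -0.2, 0.3]
gripper_width: 0.996
grasp_force: 0.0
```

Request:
play_rows([
  {"xyz":[0,0,0],"rot":[0,0,0.32]},
  {"xyz":[0,0,0],"rot":[0,0,0.32]},
  {"xyz":[0,0,0],"rot":[0,0,0.32]},
  {"xyz":[0,0,0],"rot":[0,0,0.32]},
  {"xyz":[0,0,0],"rot":[0,0,0.32]},
  {"xyz":[0,0,0],"rot":[0,0,0.32]},
  {"xyz":[0,0,0],"rot":[0,0,0.32]},
  {"xyz":[0,0,0],"rot":[0,0,0.32]},
  {"xyz":[0,0,0],"rot":[0,0,0.32]},
  {"xyz":[0,0,0],"rot":[0,0,0.32]},
  {"xyz":[0,0,0],"rot":[0,0,0.32]},
  {"xyz":[0,0,0],"rot":[0,0,0]},
])

```text
time: 18.32
tool_pos: [0.5241, -0.3229, 0.2618]
eef_rot: [0.993, -0.118, -0.0, -0.0]
wrist_force: [-0.2, 0.6, 0.9]
gripper_width: 0.999
grasp_force: 0.0
```

```bash
cat > g.py <<'E'
from h import *
def tgt(G,yaw,tilt,back):
    h=np.array([np.cos(np.radians(yaw)),np.sin(np.radians(yaw)),0]);n=np.array([-h[1],h[0],0])
    z=-np.sin(np.radians(tilt))*h-np.array([0,0,np.cos(np.radians(tilt))]); y=-n; x=np.cross(y,z)
    return np.array(G)+z*(.059-back),R.from_matrix(np.c_[x,y,z])
E
python3 - <<'E'
from g import *
f=grab("wrist");cv2.imwrite("pics/w3.png",f["color"])
p,Rt=tgt([.4668,-.32,.1328],-13.8,20,.11)
delta(p,Rt);print(p)
print("handle top exp",proj(f,[.4367,-.3126,.165]),"neck",proj(f,[.5044,-.3292,.0915]),"lens",proj(f,[.537,-.337,.058]))
E
```

```text
pos [ 0.524  -0.3232  0.2619] t 18.375 shift units [-0.13   0.034  0.271]
rot units [ 0.001 -0.666  0.013]
[ 0.48373952 -0.32416075  0.18072432]
handle top exp (np.float64(331.0087689165523), np.float64(273.83209581412234)) neck (np.float64(329.92239175789854), np.float64(184.73228118904586)) lens (np.float64(329.37739980746966), np.float64(149.83824816020172))
```

View pics/w3.png

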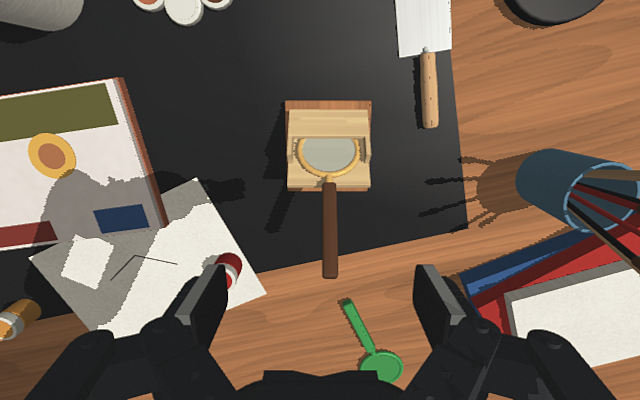

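The wrist view shows the handle end at (330,277), the neck at (329,184) and the lens at (328,153), all within about 3 px of prediction. The green glass lies apart at (370,350), and the halo is at (52,156). I'll tilt and go to the pre-grasp pose.

Request:
play_rows([
  {"xyz":[-0.065,0.017,0.135],"rot":[0,0,0]},
  {"xyz":[-0.065,0.017,0.136],"rot":[0,0,0]},
  {"xyz":[0,0,0],"rot":[0,-0.333,0.013]},
  {"xyz":[0,0,0],"rot":[0,-0.333,0]},
  {"xyz":[0,0,0],"rot":[0,0,0]},
  {"xyz":[0,0,0],"rot":[0,0,0]},
])

```text
time: 19.12
tool_pos: [0.4837, -0.325, 0.1807]
eef_rot: [0.978, -0.12, -0.172, -0.021]
wrist_force: [0.3, -0.5, 0.0]
gripper_width: 0.998
grasp_force: 0.0
```

Run:
```python
from g import *
w=cv2.imread("pics/w3.png");h=cv2.cvtColor(w,cv2.COLOR_BGR2HSV)
f=grab("wrist");i=f["color"];cv2.imwrite("pics/w4.png",i)
p,Rt=tgt([.4668,-.32,.1328],-13.8,20,0)
delta(p,Rt);print(robot.sense()["q"])
h=cv2.cvtColor(i,cv2.COLOR_BGR2HSV); m=cv2.inRange(h,(0,90,25),(14,255,130))
for a in(.425+.035,.4668,.48):
  P=np.array([a,-.32-(a-.4668)*.2456,.1328-(a-.4668)/.971]); u,v=proj(f,P); v=int(v); 
  xs=np.where(m[v,int(u)-60:int(u)+60])[0]+int(u)-60 if 0<=v<400 else []
  print(P.round(3),(u,v),"bar cols",(xs.min(),xs.max(),len(xs)) if len(xs) else None)
s=robot.sense();print(s["wrist_force"])
```

```text
pos [ 0.4836 -0.3253  0.1818] t 19.175 shift units [-0.    -0.004  0.37 ]
rot units [-0.001 -0.006 -0.007]
[-0.70191038  0.47484161  1.29129416 -0.15211044  1.68679046  1.11941133]
[ 0.46  -0.318  0.14 ] (np.float64(319.37421036995653), 218) bar cols (np.int64(308), np.int64(327), 20)
[ 0.467 -0.32   0.133] (np.float64(319.3544912608185), 205) bar cols (np.int64(308), np.int64(328), 21)
[ 0.48  -0.323  0.119] (np.float64(319.3167054741557), 180) bar cols (np.int64(308), np.int64(327), 20)
[-1.10729202 -0.24179557  0.09895878]
```

Request:
play_rows([
  {"xyz":[0,-0.002,0.1],"rot":[0,0,0]},
  {"xyz":[0,0,0.1],"rot":[0,0,0]},
  {"xyz":[0,0,0.08],"rot":[0,0,0]},
  {"xyz":[0,0,0.06],"rot":[0,0,0]},
  {"xyz":[0,0,0.03],"rot":[0,0,0]},
  {"xyz":[0,0,0],"rot":[0,0,0]},
  {"xyz":[0,0,0],"rot":[0,0,0]},
])

```text
time: 20.05
tool_pos: [0.4475, -0.3164, 0.0774]
eef_rot: [0.978, -0.121, -0.171, -0.02]
wrist_force: [-0.5, 0.2, 1.1]
gripper_width: 1.003
grasp_force: 0.0
```

Request:
play_rows([
  {"xyz":[0,0,0],"rot":[0,0,0]},
  {"xyz":[0,0,0],"rot":[0,0,0]},
  {"xyz":[0,0,0],"rot":[0,0,0]},
  {"xyz":[0,0,0],"rot":[0,0,0]},
  {"xyz":[0,0,0],"rot":[0,0,0]},
  {"xyz":[0,0,0],"rot":[0,0,0]},
  {"xyz":[0,0,0],"rot":[0,0,0]},
  {"xyz":[0,0,0],"rot":[0,0,0]},
], jaw=1, force=70)

```text
time: 21.05
tool_pos: [0.4468, -0.3157, 0.0765]
eef_rot: [0.977, -0.121, -0.172, -0.021]
wrist_force: [0.0, 2.6, 1.6]
gripper_width: 0.175
grasp_force: 69.8
```

Request:
play_rows([
  {"xyz":[-0.023,0,-0.0105],"rot":[0,0,0]},
  {"xyz":[-0.034,0,-0.016],"rot":[0,0,0]},
  {"xyz":[-0.034,0,-0.016],"rot":[0,0,0]},
  {"xyz":[-0.045,0,-0.021],"rot":[0,0,0]},
  {"xyz":[-0.045,0,-0.021],"rot":[0,0,0]},
  {"xyz":[-0.045,0,-0.021],"rot":[0,0,0]},
  {"xyz":[-0.045,0,-0.021],"rot":[0,0,0]},
  {"xyz":[0,0,0],"rot":[0,0,0]},
  {"xyz":[0,0,0],"rot":[0,0,0]},
])

```text
time: 22.18
tool_pos: [0.3852, -0.3002, 0.1397]
eef_rot: [0.977, -0.121, -0.172, -0.021]
wrist_force: [-0.5, 0.1, -1.1]
gripper_width: 0.171
grasp_force: 69.6
```

Run:
```python
from g import *
s=robot.sense();print(s["tool_pos"],s["wrist_force"],s["gripper_width"],s["grasp_force"],np.round(s["q"],2))
w=cv2.imread("pics/w3.png");h=cv2.cvtColor(w,cv2.COLOR_BGR2HSV);m=cv2.inRange(h,(8,60,100),(30,255,255));m[:,:15]=0;m[:120]=0;m[195:]=0;m[:,90:]=0
c=max(cv2.findContours(m,0,1)[0],key=cv2.contourArea);e=cv2.fitEllipse(cv2.convexHull(c));print("halo w3",e)
f=grab("wrist");E=np.array(f["extrinsics"]);Rc=R.from_quat(s["eef_rot"]).as_matrix()
# wrist cam const in tool frame -> camera pose at w3
rel=np.eye(4);T=np.eye(4);T[:3,:3]=Rc;T[:3,3]=s["tool_pos"];rel=np.linalg.inv(T)@E
T3=np.eye(4);T3[:3,:3]=R.from_quat([.993,-.118,0,0]).as_matrix();T3[:3,3]=[.524,-.3232,.2619]
f3=dict(f);f3["extrinsics"]=T3@rel;print("halo",onz(f3,*e[0],.024))
cv2.imwrite("pics/w5.png",f["color"])
```

```text
[ 0.38515027 -0.30024134  0.1397394 ] [-0.5488264   0.09310844 -1.14372742] 0.17083450857981675 69.63034629821777 [-0.78  0.31  1.6  -0.17  1.53  1.07]
halo w3 ((51.27835464477539, 155.01507568359375), (41.28651809692383, 52.80918502807617), 130.21788024902344)
halo [0.60917993 0.01621179 0.024     ]
```

The glass is out of the rack: 85 mm drawn and the weight is on the wrist. I'll raise it, then level it.

Request:
play_rows([
  {"xyz":[-0.038,0,-0.104],"rot":[0,0,0]},
  {"xyz":[-0.038,0,-0.104],"rot":[0,0,0]},
  {"xyz":[-0.038,0,-0.104],"rot":[0,0,0]},
  {"xyz":[0,0,0],"rot":[0,0.25,0]},
  {"xyz":[0,0,0],"rot":[0,0.25,0]},
  {"xyz":[0,0,0],"rot":[0,0.25,0]},
  {"xyz":[0,0,0],"rot":[0,0.25,0]},
  {"xyz":[0,0,0],"rot":[0,0.25,0]},
  {"xyz":[0,0,0],"rot":[0,0.25,0]},
  {"xyz":[0,0,0],"rot":[0,0,0]},
  {"xyz":[0,0,0],"rot":[0,0,0]},
])

```text
time: 23.6
tool_pos: [0.3852, -0.3009, 0.2401]
eef_rot: [0.969, -0.12, 0.214, 0.027]
wrist_force: [-0.6, 0.3, -0.2]
gripper_width: 0.169
grasp_force: 69.4
```

```bash
cat >> g.py <<'E'
def goal(yaw,tilt,L,s=.105):
    h=np.array([np.cos(np.radians(yaw)),np.sin(np.radians(yaw)),0])
    return tgt(np.array(L)-s*h,yaw,tilt,0)
E
python3 - <<'E'
from g import *
s=robot.sense();print(s["tool_pos"],s["wrist_force"],np.round(s["q"],2));M=R.from_quat(s["eef_rot"]).as_matrix();print(M.round(3))
p,Rt=goal(-13.8,-25,[.608,.0165,.16]);print(p);delta(p,Rt)
p,Rt=goal(5,-25,[.608,.0165,.16]);print(p);delta(p,Rt)
fs=grab("scene");fd=grab("side");cv2.imwrite("pics/s6.png",fs["color"]);cv2.imwrite("pics/d6.png",fd["color"])
E
```

```text
[ 0.38518247 -0.30085066  0.24011322] [-0.61748992  0.30118813 -0.23750657] [-1.17 -0.38  2.09  0.37  1.19  0.55]
[[ 0.88  -0.244  0.409]
 [-0.221 -0.97  -0.104]
 [ 0.422  0.001 -0.907]]
[0.53024563 0.03559831 0.10652784]
pos [ 0.3852 -0.3009  0.2401] t 23.6 shift units [-0.01  -1.206  0.485]
rot units [ 0.006  0.002 -0.009]
[0.52823915 0.00952183 0.10652784]
pos [ 0.3852 -0.3009  0.2401] t 23.6 shift units [ 0.003 -1.12   0.491]
rot units [ 0.271  0.002 -0.577]
```

Request:
play_rows([
  {"xyz":[0,-0.08,0],"rot":[0,0,0]},
  {"xyz":[0,-0.14,0],"rot":[0,0,0]},
  {"xyz":[0,-0.14,0],"rot":[0,0,0]},
  {"xyz":[0,-0.14,0],"rot":[0,0,0]},
  {"xyz":[0,-0.14,0],"rot":[0,0,0]},
  {"xyz":[0,-0.14,0],"rot":[0,0,0]},
  {"xyz":[0,-0.14,0],"rot":[0,0,0]},
  {"xyz":[0,-0.14,0],"rot":[0,0,0]},
  {"xyz":[0,-0.1,0],"rot":[0,0,0]},
  {"xyz":[-0.01,-0.046,0.085],"rot":[0,0,0]},
  {"xyz":[0,0,0.1],"rot":[0,0,0]},
  {"xyz":[0,0,0.1],"rot":[0,0,0]},
  {"xyz":[0,0,0.1],"rot":[0,0,0]},
  {"xyz":[0,0,0.1],"rot":[0,0,0]},
  {"xyz":[0,0,0],"rot":[0,0,0]},
  {"xyz":[0,0,0],"rot":[0,0,0]},
])

```text
time: 25.7
tool_pos: [0.5308, 0.0369, 0.1069]
eef_rot: [0.969, -0.119, 0.215, 0.027]
wrist_force: [0.1, 0.4, 0.1]
gripper_width: 0.17
grasp_force: 69.5
```

Run:
```python
from g import *
fs=grab("scene");fd=grab("side");fw=grab("wrist")
p,Rt=goal(-13.8,-25,[.608,.0165,.16]);delta(p,Rt);print(robot.sense()["wrist_force"],np.round(robot.sense()["q"],2))
L=[.608,.0165,.16]
R_=lambda i,x,y:cv2.resize(i[y:y+75,x:x+100],(400,300),interpolation=cv2.INTER_CUBIC)
g=np.zeros((600,800,3),np.uint8)
for f,k in((fs,0),(fd,1)):
    u,v=map(int,proj(f,L)); x,y=u-55,v-32; g[:300,k*400:k*400+400]=R_(f["color"],x,y); print("crop off",x,y,"expected lens px",proj(f,L))
g[300:,:480]=cv2.resize(fw["color"],(480,300)); cv2.imwrite("pics/c5.png",g); print("wrist exp",proj(fw,L))
```

```text
pos [0.5311 0.0366 0.1078] t 25.85 shift units [-0.003  0.004  0.003]
rot units [ 0.004 -0.005 -0.007]
[-0.37346515  0.38798366 -1.07706545] [-0.12 -0.1   2.16 -0.09  0.65  1.76]
crop off 280 167 expected lens px (np.float64(335.05357289429253), np.float64(199.1872427941713))
crop off 306 136 expected lens px (np.float64(361.6304465896368), np.float64(168.38705933135503))
wrist exp (np.float64(322.4823423913408), np.float64(66.27908467679336))
```

View pics/c5.png

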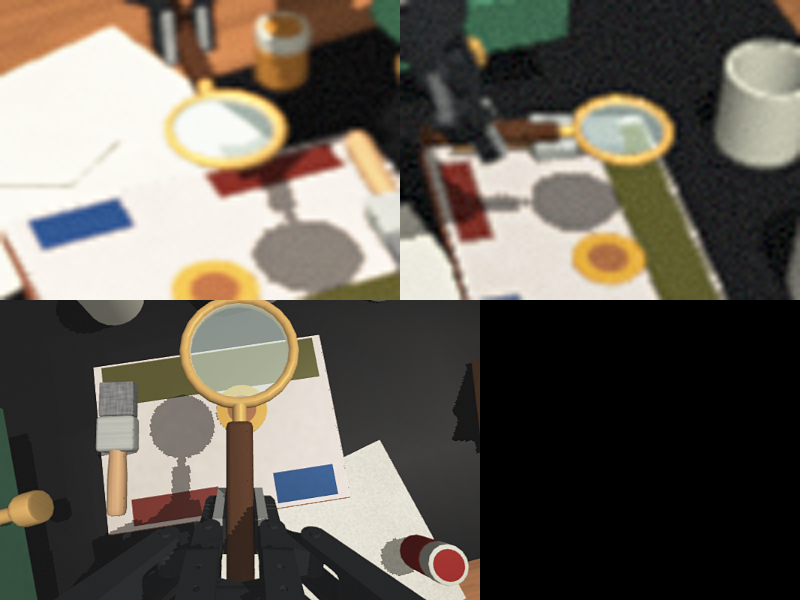

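The crops show the glass gripped by its handle. Rim centres are at about scene (336.7,198.7), side (361.7,168.5) and wrist (319,71), with the halo below it at scene (333,239) and side (358,200.5). I'll compute its position and tilt.

```bash
cat > m.py <<'E'
from g import *
def gold(f,P,r,lo=(15,90,110)):
    u,v=map(int,proj(f,P));h=cv2.cvtColor(f["color"],cv2.COLOR_BGR2HSV);m=cv2.inRange(h,lo,(34,255,255));k=np.zeros_like(m);cv2.circle(k,(u,v),r,255,-1);m&=k
    c=max(cv2.findContours(m,0,1)[0],key=cv2.contourArea);return cv2.fitEllipse(cv2.convexHull(c))
def circ(f,C,rad,pitch,roll,yaw):
    B=R.from_euler("ZYX",[yaw,pitch,roll],degrees=True).as_matrix();t=np.linspace(0,2*np.pi,60)
    pts=[proj(f,np.array(C)+B@[rad*np.cos(a),rad*np.sin(a),0]) for a in t];return cv2.fitEllipse(np.float32(pts))
def tri(*obs):
    A=np.zeros((3,3));b=np.zeros(3)
    for f,u,v in obs:
        o,d=ray(f,u,v);d/=np.linalg.norm(d);Pm=np.eye(3)-np.outer(d,d);A+=Pm;b+=Pm@o
    return np.linalg.solve(A,b)
fm=lambda e:[round(float(x),1) for x in(*e[0],*e[1],e[2])]
E
python3 - <<'E'
from m import *
fs=grab("scene");fd=grab("side");fw=grab("wrist");L=np.array([.608,.0165,.16])
E={}
for n,f,r in(("scene",fs,20),("side",fd,17),("wrist",fw,90)):
    e=E[n]=gold(f,L,r);print(n,fm(e))
C=tri(*[(f,*E[n][0]) for n,f in(("scene",fs),("side",fd),("wrist",fw))]);print("lens all",C.round(4),"scene+side",tri((fs,*E["scene"][0]),(fd,*E["side"][0])).round(4))
for n,f in(("scene",fs),("side",fd),("wrist",fw)):
    print(n,"reproj",np.round(proj(f,C),1));
    for pr in((0,0),(5,0),(-5,0),(0,5),(0,-5)): print("  pitch,roll",pr,fm(circ(f,C,.038,*pr,-13.8)))
for n,f,r in(("scene",fs,14),("side",fd,12)):
    e=gold(f,[.608,.0165,.024],r);print("halo",n,fm(e),onz(f,*e[0],.024).round(4),"exp",fm(circ(f,[.608,.0165,.024],.03,0,0,0)))
E
```

```text
scene [335.6, 197.6, 22.2, 30.5, 102.0]
side [360.1, 168.2, 17.9, 28.7, 94.0]
wrist [323.2, 74.4, 157.8, 171.1, 124.2]
lens all [0.6037 0.0184 0.1608] scene+side [0.604  0.0198 0.1601]
scene reproj [334.9 197.8]
  pitch,roll (0, 0) [334.9, 198.0, 18.7, 30.7, 91.8]
  pitch,roll (5, 0) [334.9, 198.0, 20.7, 30.7, 93.7]
  pitch,roll (-5, 0) [334.9, 198.0, 16.6, 30.8, 90.1]
  pitch,roll (0, 5) [334.9, 198.0, 19.2, 30.7, 85.6]
  pitch,roll (0, -5) [334.9, 198.0, 18.0, 30.7, 97.7]
side reproj [360.1 168. ]
  pitch,roll (0, 0) [360.1, 168.2, 16.3, 25.4, 95.7]
  pitch,roll (5, 0) [360.1, 168.2, 15.9, 25.3, 102.0]
  pitch,roll (-5, 0) [360.1, 168.2, 16.6, 25.4, 89.2]
  pitch,roll (0, 5) [360.1, 168.2, 17.9, 25.3, 97.0]
  pitch,roll (0, -5) [360.1, 168.2, 14.6, 25.4, 94.5]
wrist reproj [320.1  73.9]
  pitch,roll (0, 0) [320.1, 76.0, 152.0, 159.8, 90.1]
  pitch,roll (5, 0) [320.1, 77.4, 144.7, 160.0, 90.0]
  pitch,roll (-5, 0) [320.0, 74.4, 158.2, 159.8, 90.8]
  pitch,roll (0, 5) [318.4, 75.9, 150.6, 160.7, 112.2]
  pitch,roll (0, -5) [321.7, 75.9, 150.7, 160.7, 67.8]
halo scene [333.6, 240.2, 17.4, 22.3, 93.3] [0.6096 0.015  0.024 ] exp [333.8, 239.9, 15.5, 22.6, 92.2]
halo side [357.8, 200.1, 12.9, 18.8, 93.2] [0.6075 0.0165 0.024 ] exp [357.9, 200.2, 13.0, 18.4, 96.7]
```

```bash
cat >> m.py <<'E'
def inner(f,P,r,sat=110,s=4):
    u,v=map(int,proj(f,P));i=cv2.resize(f["color"],None,fx=s,fy=s,interpolation=cv2.INTER_CUBIC);h=cv2.cvtColor(i,cv2.COLOR_BGR2HSV)
    m=cv2.inRange(h,(14,sat,110),(30,255,255));k=np.zeros_like(m);cv2.circle(k,(int((u+.5)*s),int((v+.5)*s)),int(r*s),255,-1);m&=k
    m=cv2.morphologyEx(m,cv2.MORPH_CLOSE,np.ones((5,5)))
    cs,hi=cv2.findContours(m,cv2.RETR_CCOMP,1);ch=[c for c,q in zip(cs,hi[0]) if q[3]>=0 and len(c)>20]
    if not ch: return None
    e=cv2.fitEllipse(cv2.convexHull(max(ch,key=cv2.contourArea)));return ((e[0][0]+.5)/s-.5,(e[0][1]+.5)/s-.5),(e[1][0]/s,e[1][1]/s),e[2]
E
python3 - <<'E'
from m import *
fs=grab("scene");fd=grab("side");fw=grab("wrist");L=np.array([.606,.017,.16]);E={}
for sat in(90,110,130,150):
  for n,f,r in(("scene",fs,20),("side",fd,17),("wrist",fw,95)):
    e=inner(f,L,r,sat,4 if n!="wrist" else 2)
    print(sat,n,e and fm(e),e and round(e[1][0]/e[1][1],3))
    if e: E[n]=e
  if len(E)==3: print(" lens",tri((fs,*E["scene"][0]),(fd,*E["side"][0])).round(4))
for n,f in(("scene",fs),("side",fd)):
    for pr in((0,0),(5,0),(-5,0),(0,5),(0,-5)): e=circ(f,L,.033,*pr,-13.8);print(n,pr,fm(e),round(e[1][0]/e[1][1],3))
E
```

```text
90 scene [335.2, 198.4, 16.6, 26.3, 90.4] 0.63
90 side [360.9, 168.1, 13.4, 21.4, 94.9] 0.625
90 wrist [318.5, 66.6, 126.6, 133.4, 88.1] 0.948
 lens [0.6061 0.0178 0.1606]
110 scene None None
110 side [360.9, 168.1, 14.1, 21.8, 94.9] 0.647
110 wrist [318.5, 66.6, 127.1, 134.0, 88.3] 0.949
 lens [0.6061 0.0179 0.1606]
130 scene None None
130 side [360.9, 168.0, 14.9, 22.5, 95.1] 0.662
130 wrist [318.4, 66.6, 127.6, 134.7, 87.6] 0.947
 lens [0.6062 0.0178 0.1608]
150 scene None None
150 side None None
150 wrist None None
 lens [0.6062 0.0178 0.1608]
scene (0, 0) [334.8, 198.9, 16.3, 26.7, 91.8] 0.61
scene (5, 0) [334.8, 198.9, 18.0, 26.7, 93.7] 0.673
scene (-5, 0) [334.9, 198.9, 14.5, 26.7, 90.1] 0.541
scene (0, 5) [334.9, 198.9, 16.8, 26.7, 85.6] 0.627
scene (0, -5) [334.8, 198.9, 15.7, 26.7, 97.7] 0.588
side (0, 0) [361.0, 168.6, 14.2, 22.0, 95.8] 0.645
side (5, 0) [360.9, 168.6, 13.9, 22.0, 102.1] 0.63
side (-5, 0) [361.0, 168.6, 14.4, 22.0, 89.3] 0.655
side (0, 5) [361.0, 168.6, 15.6, 22.0, 97.1] 0.708
side (0, -5) [361.0, 168.6, 12.7, 22.0, 94.6] 0.577
```

Rim shape matches a level circle in all three views to within about 2°. The lens is at (0.606, 0.018, 0.161) and the halo at (0.6085, 0.016). I'll lower by 57 mm with a small correction.

Request:
play_rows([
  {"xyz":[-0.0145,0.001,0.035],"rot":[0,0,0]},
  {"xyz":[-0.0145,0.001,0.035],"rot":[0,0,0]},
  {"xyz":[-0.0145,0.001,0.035],"rot":[0,0,0]},
  {"xyz":[-0.0145,0.001,0.035],"rot":[0,0,0]},
  {"xyz":[-0.007,0,0.0175],"rot":[0,0,0]},
  {"xyz":[-0.007,0,0.0175],"rot":[0,0,0]},
  {"xyz":[0,0,0],"rot":[0,0,0]},
  {"xyz":[0,0,0],"rot":[0,0,0]},
  {"xyz":[0,0,0],"rot":[0,0,0]},
  {"xyz":[0,0,0],"rot":[0,0,0]},
])

```text
time: 27.4
tool_pos: [0.5327, 0.0344, 0.0499]
eef_rot: [0.969, -0.12, 0.215, 0.027]
wrist_force: [-0.2, -0.5, -1.4]
gripper_width: 0.167
grasp_force: 69.5
```

Run:
```python
from m import *
fs=grab("scene");fd=grab("side");fw=grab("wrist");L=np.array([.6085,.016,.104]);E={}
for sat in(80,95,110,130):
  E={}
  for n,f,r in(("scene",fs,20),("side",fd,17),("wrist",fw,95)):
    e=inner(f,L,r,sat,4 if n!="wrist" else 2)
    if e: E[n]=e;print(sat,n,fm(e),round(e[1][0]/e[1][1],3),onz(f,*e[0],.104).round(4))
for n,f in(("scene",fs),("side",fd),("wrist",fw)): print(n,"level exp",fm(circ(f,L,.033,0,0,-13.8)))
s=robot.sense();print(s["tool_pos"],s["time"],s["wrist_force"],s["grasp_force"],np.abs(s["joint_velocities"]).max())
h=cv2.cvtColor(fs["color"],cv2.COLOR_BGR2HSV); m=cv2.inRange(h,(112,150,80),(128,255,255));k,l,st,c=cv2.connectedComponentsWithStats(m)
print([(st[j].tolist(),onz(fs,*c[j],.128).round(3)) for j in range(1,k) if st[j,4]>20])
```

```text
80 scene [334.5, 217.1, 16.5, 25.6, 91.8] 0.645 [0.6098 0.0155 0.104 ]
80 side [360.0, 182.4, 13.2, 20.5, 95.3] 0.645 [0.6074 0.0153 0.104 ]
80 wrist [318.6, 66.6, 126.3, 133.1, 88.9] 0.949 [0.6087 0.0164 0.104 ]
95 scene [334.5, 217.0, 17.1, 26.0, 91.0] 0.657 [0.6096 0.0157 0.104 ]
95 side [360.0, 182.3, 13.6, 20.7, 95.6] 0.658 [0.6076 0.0153 0.104 ]
95 wrist [318.5, 66.6, 126.7, 133.5, 88.4] 0.948 [0.6087 0.0164 0.104 ]
110 side [360.0, 182.3, 14.1, 21.2, 95.8] 0.667 [0.6075 0.0155 0.104 ]
110 wrist [318.5, 66.6, 127.1, 133.9, 88.0] 0.949 [0.6087 0.0164 0.104 ]
130 wrist [318.5, 66.7, 127.6, 134.6, 88.0] 0.948 [0.6087 0.0164 0.104 ]
scene level exp [334.4, 217.0, 16.7, 26.0, 92.0]
side level exp [360.2, 182.3, 14.3, 21.3, 96.2]
wrist level exp [319.4, 68.4, 132.4, 139.5, 90.0]
[0.53258654 0.03441393 0.04970473] 27.55 [ 0.36257021  0.23838358 -1.05054101] 69.48373317718506 0.0008760793042726647
[([413, 164, 9, 5, 34], array([0.544, 0.322, 0.128])), ([409, 173, 13, 10, 93], array([0.589, 0.281, 0.128]))]
```

All views agree: the lens is at (0.6087, 0.016, 0.104), level and steady over the halo, and the jar stands in the drawer. Handing in.

```bash
python3 -c "
from workcell import robot
print(robot.finish_job())"
```

```text
the job is handed in; nothing more can be done
None
```

The job is handed in at about 27.6 s: the blue jar stands upright in the open drawer, and the glass is held level and steady, centred over the gold halo to within about 2 mm and about 8 cm above the board.

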